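# Sweep the frozen croissants off the tray into the packing crate

### The job

The four mini croissants on the dark tray are frozen hard and ready to pack: with the fingers, push them along the tray and off the open end that overhangs the blue crate, so that all four drop into the crate. Only slide them, do not pinch, pick up or carry them. Leave the orange temperature logger standing in its place on the tray, and do not disturb the dough scraper and the spray bottle on the bench.

Things in the scene. Friction and masses are not known exactly. Their poses are not given: they have to be found in the camera images.
- tray_mid (a point): centre of the upper face of the dark coated baking tray's floor, 100 mm above the bench. The tray is fixed in a stainless stand: 325 mm long along this point's y, 354 mm wide along its x; 12 mm high rims, 3 mm thick, run along both long sides (x = +/-175 mm), beside them the stand's steel angles rise to 18 mm above the tray floor at x = +/-182 mm; both ends (y = +/-162.5 mm) are open and flush with the floor. The stand's yaw varies, and the crate stands at either end
- crate: blue plastic crate, open on top, 400 (x) x 300 (y) x 75 mm high, walls 4 mm, fixed on the bench square to the tray; origin at the centre of its underside. It stands lengthways across one of the tray's open ends, its centre about 287 mm from the tray's centre along the tray's y axis (either + or -), so that the tray's end overhangs it by about 25 mm, 25 mm above its rim
- croissant1: a frozen-hard mini croissant, pale dough, about 84 long x 38 wide x 35 mm high, 25 to 45 g; origin at its middle, 17.5 mm above the tray it lies on; x along its length (horn to horn, horns bent some 8 mm to +y), z up while it lies flat. It slides and does not roll; pushed off centre it turns. Number 1 of 4; they lie in two lanes, some 85 mm to each side of the tray's middle line, two in each lane one behind the other
- croissant2: a frozen-hard mini croissant, pale dough, about 84 long x 38 wide x 35 mm high, 25 to 45 g; origin at its middle, 17.5 mm above the tray it lies on; x along its length (horn to horn, horns bent some 8 mm to +y), z up while it lies flat. It slides and does not roll; pushed off centre it turns. Number 2 of 4; they lie in two lanes, some 85 mm to each side of the tray's middle line, two in each lane one behind the other
- croissant3: a frozen-hard mini croissant, pale dough, about 84 long x 38 wide x 35 mm high, 25 to 45 g; origin at its middle, 17.5 mm above the tray it lies on; x along its length (horn to horn, horns bent some 8 mm to +y), z up while it lies flat. It slides and does not roll; pushed off centre it turns. Number 3 of 4; they lie in two lanes, some 85 mm to each side of the tray's middle line, two in each lane one behind the other
- croissant4: a frozen-hard mini croissant, pale dough, about 84 long x 38 wide x 35 mm high, 25 to 45 g; origin at its middle, 17.5 mm above the tray it lies on; x along its length (horn to horn, horns bent some 8 mm to +y), z up while it lies flat. It slides and does not roll; pushed off centre it turns. Number 4 of 4; they lie in two lanes, some 85 mm to each side of the tray's middle line, two in each lane one behind the other
- logger: temperature logger, an upright orange puck with a black top, 41 mm diameter x 32 mm high, 160 g, standing loose near the middle line of the tray; origin at the centre of its underside, z up. It stays
- scraper: dough scraper lying on the bench to one side of the work: steel blade with a white handle, 150 (y) x 105 (x) x 25 mm; origin under its middle. Bystander
- sprayer: white spray bottle with a yellow band and a red trigger head, 54 mm diameter x 147 mm high, standing on the bench to the other side of the work; origin at the centre of its underside, z up. Bystander
Mind the look-alikes: they are no part of the job. What is shaped like the croissant2 but purple, turquoise or yellow is not meant.

How it is judged:
At the end, for the whole second after the job is handed in: All four croissants lie at rest inside the blue crate, their middles below its rim (under 70 mm above its underside); the logger stands upright on the tray within 20 mm of where it was, and the scraper and the spray bottle (upright) are within 20 mm of where they were (x of croissant1 in the frame of crate between -0.196 and 0.196 m and y of croissant1 in the frame of crate between -0.146 and 0.146 m and z of croissant1 in the frame of crate between 0 and 0.07 m and linear speed of each of croissant1, croissant2, croissant3, croissant4 below 0.03 m/s and x of croissant2 in the frame of crate between -0.196 and 0.196 m and y of croissant2 in the frame of crate between -0.146 and 0.146 m and z of croissant2 in the frame of crate between 0 and 0.07 m and x of croissant3 in the frame of crate between -0.196 and 0.196 m and y of croissant3 in the frame of crate between -0.146 and 0.146 m and z of croissant3 in the frame of crate between 0 and 0.07 m and x of croissant4 in the frame of crate between -0.196 and 0.196 m and y of croissant4 in the frame of crate between -0.146 and 0.146 m and z of croissant4 in the frame of crate between 0 and 0.07 m and distance of each of logger, scraper, sprayer from where it was at the start of the episode below 0.02 m and angle between each of logger, sprayer's own z axis and vertical below 0.15 rad and z of logger in the frame of tray_mid above -0.004 m); the robot touches nothing.
It fails at once if a croissant is lifted off the tray (its middle over 50 mm above the tray floor), or carried through the air more than 60 mm past the tray's end ((z of croissant1 in the frame of tray_mid above 0.05 m or (z of croissant1 in the frame of tray_mid above 0.005 m and (y of croissant1 in the frame of tray_mid above 0.2225 m or y of croissant1 in the frame of tray_mid below -0.2225 m))) or (z of croissant2 in the frame of tray_mid above 0.05 m or (z of croissant2 in the frame of tray_mid above 0.005 m and (y of croissant2 in the frame of tray_mid above 0.2225 m or y of croissant2 in the frame of tray_mid below -0.2225 m))) or (z of croissant3 in the frame of tray_mid above 0.05 m or (z of croissant3 in the frame of tray_mid above 0.005 m and (y of croissant3 in the frame of tray_mid above 0.2225 m or y of croissant3 in the frame of tray_mid below -0.2225 m))) or (z of croissant4 in the frame of tray_mid above 0.05 m or (z of croissant4 in the frame of tray_mid above 0.005 m and (y of croissant4 in the frame of tray_mid above 0.2225 m or y of croissant4 in the frame of tray_mid below -0.2225 m)))).
It fails at once if a croissant is pinched or squeezed (over 30 N between the fingers and it) (contact force between the fingers and croissant1 above 30 N or contact force between the fingers and croissant2 above 30 N or contact force between the fingers and croissant3 above 30 N or contact force between the fingers and croissant4 above 30 N).
It fails at once if the logger is knocked over, lifted or swept along (moved over 30 mm) (distance of logger from where it was at the start of the episode above 0.03 m or angle between logger's own z axis and vertical above 0.5 rad).
It fails at once if the scraper or the spray bottle is moved over 30 mm (distance of any of scraper, sprayer from where it was at the start of the episode above 0.03 m).
It also fails if it takes over 62 s, if anything falls off the work surface, if the arm or the gripper's body presses on something with over 40 N, if the wrist force passes 120 N, or if a joint passes its speed limit or range.

### The arm

A 7-joint arm with a two-finger parallel gripper is mounted at the origin on the work surface. World frame = base frame: x ahead of the robot, y to its left, z up, the work surface at z = 0. Lengths are in m, angles in rad, forces in N, time in s.
With the tool pointing down it reaches from about 0.425 to 1.025 m from the base axis. Payload 3.6 kg.
Tool frame: the origin (TCP) lies between the finger pads; the fingertips stand 11 mm ahead of it and the grasp point (between the pads) lies 8 mm behind it; x points along the fingers, z is the direction in which the jaws open and shut, and the axes are right-handed (so a half turn about x gives the same grasp; the last joint's range is limited). The gripper opens to 85 mm and grips with 20 to 120 N. Pads are 22 mm wide; open, the fingers measure 114 mm over their backs; the gripper's body (76 mm by 85 mm) begins 54 mm behind the grasp point. The pads swing forward as they close: fully open they stand 13 mm farther back than shut.
Start: joints at [1.177, 0.591, 0.048, 1.609, -0.033, 0.943, -0.034], TCP at [0.214, -0.693, 0.242] pointing down, gripper open.
Joint ranges: [-2.69, 2.69], [-0.47, 2.24], [-1.27, 1.36], [0.19, 2.51], [-1.53, 4.68], [0.08, 2.07], [-3.09, 3.09]. Speed limits (rad/s): [2.57, 2.57, 3.14, 3.14, 3.14, 3.14, 3.14].

### API

Orientations are given as [roll, pitch, yaw] about the fixed x, y, z axes, in that order (R = Rz(yaw) Ry(pitch) Rx(roll)).
In Python, from station import ctrl, capture, ticket gives the robot as it stands. The module is installed in compiled form; this text tells all that it offers.
- The arm moves only by the shell command python3 -m inch 'ROWS' [OPENING] [FORCE]. ROWS is JSON, a list of rows, each a list of 2 entries, a list of its own where there are three numbers: the shift along the tool's x, y, z as a fraction of full scale, then the turn about the tool's x as a fraction of full scale. A call has 1 to 20 rows; each row is the pose to reach, as a shift and turn from the pose commanded when the call began, along the tool's axes at that moment; what a row does not reach only later rows make up. Full scale, the value 1, is 0.15 m for a shift and 45 degrees for a turn. A row lasts 1/12 s, in which the tool goes at most 41.7 mm and 7.16 degrees, less where a joint would pass 70% of its speed; a pose out of reach is approached as far as the arm can. A call with a number of a shift or a turn outside -1 to 1 is refused whole. A call with a gripper value outside its range is refused whole. OPENING is the finger opening in mm, from 0 to 85.4, set as the call begins (- or left out, the last holds). The fingers move at their own pace and stop on an object; FORCE is the grip in N (left out, the last holds). Time passes only in rows, so rows that repeat a pose let the fingers close. It gives the time, the measured TCP pose, the force and the opening at its end, in the units of the state.
- ctrl.read_state(): the state, without advancing time (a new reading comes with each control period).
- capture(name): name is "scene" or "top" or "wrist"; returns a dict with "pixels" (480x640x3 uint8, red, green, blue), "vertical_fov" (degrees; the focal length in pixels is half the picture's height over the tangent of half this angle, whatever the lens; pixels are square), "cx", "cy" (the principal point, pixels), "xyz" and "rotation" of the camera in the world; the wrist camera has in their place "T_tool_cam" (4x4, takes a point from camera to tool coordinates, whose origin is the TCP and whose axes are the tool frame's). Camera axes: x right, y down, z forward; pixel columns grow to the right and rows downward; lengths in m; the calibration is good to about 2 mm. A picture is of the moment at which its call begins: read the wrist's pose just before it. There is no depth.
- ticket.hand_in(): hands the job in, once; it reports no verdict.
The state is a dict: "time": time; "qpos": joint angles; "joint_vel": joint speeds; "joint_torque": joint torques, N m; "tool_pos": TCP position; "tool_rot": TCP orientation; "force": force on the tool from outside, world axes, zero at the start; "ft_torque": the same for the moment, N m; "opening": opening from 0.0 (shut) to 1.0 (fully open).
Only numpy, scipy, OpenCV 4.12 (cv2) and the standard library are available. Lean on these libraries where they do the work, as an engineer would, in place of code of your own. Each camera call takes 0.05 s, during which the arm holds its last target.

## Working session

There is one attempt and no reset: what is moved stays moved. The work goes in short steps, Python scripts to look and compute and a shell command to move; the robot and the scene stay as the last step left them, time stands still between calls to the robot, and variables do not carry over. Pictures are saved under pics/ and viewed, and the job is handed in when it is done.

```bash
mkdir -p pics
python3 - <<'E'
from station import ctrl, capture
import cv2, numpy as np
s=ctrl.read_state(); print({k:np.round(v,3).tolist() if not isinstance(v,dict) else v for k,v in s.items()})
for n in ["scene","top"]:
    c=capture(n); cv2.imwrite(f"pics/{n}0.png",c["pixels"][:,:,::-1])
    print(n,{k:np.round(v,4).tolist() for k,v in c.items() if k!="pixels"})
E
```

```text
{'time': 0.0, 'qpos': [1.178, 0.592, 0.048, 1.61, -0.033, 0.943, -0.034], 'joint_vel': [-0.0, 0.0, 0.0, 0.0, 0.0, -0.001, -0.002], 'joint_torque': [-0.002, -54.868, 1.547, -19.812, 0.01, 0.009, -0.0], 'tool_pos': [0.214, -0.692, 0.241], 'tool_rot': [-3.087, 1.569, 1.925], 'force': [0.113, -0.264, -0.042], 'ft_torque': [0.055, 0.03, 0.017], 'opening': 1.001}
scene {'vertical_fov': 53.7624, 'cx': 313.3222, 'cy': 245.9916, 'xyz': [1.1876, -0.5784, 1.0449], 'rotation': [-2.3999, 0.0187, 0.8136]}
top {'vertical_fov': 45.398, 'cx': 318.0206, 'cy': 236.2358, 'xyz': [0.321, 0.0095, 1.3805], 'rotation': [-2.9673, -0.0056, -1.5576]}
```

View pics/scene0.png

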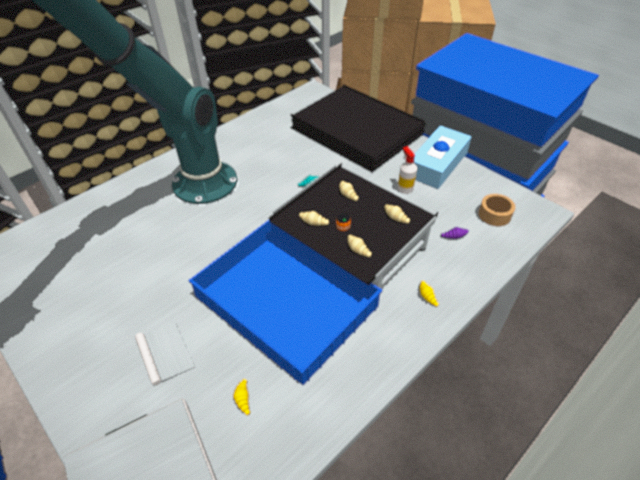

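View pics/top0.png

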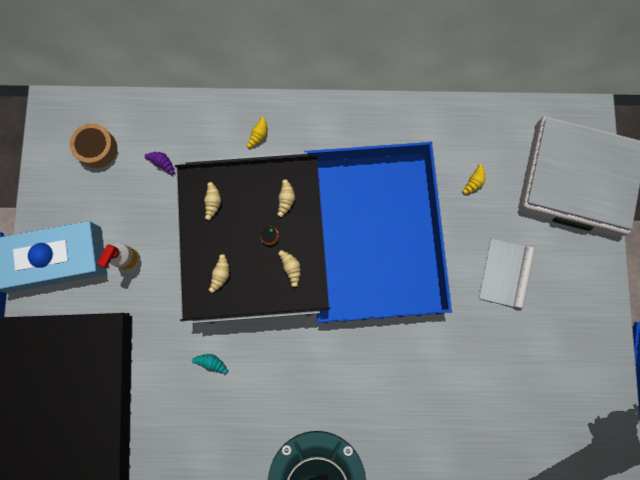

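The top view shows the tray with four pale croissants at about (212,201), (286,198), (220,273) and (290,268), and the logger at (269,235). The crate is on the right, which is the world -y side. The look-alikes are all off the tray: purple (160,162), yellow (258,132) and (475,180), turquoise (210,363). The pale ones on the dark tray are the targets.

```bash
cat > h.py <<'E'
import numpy as np, cv2
from scipy.spatial.transform import Rotation as R
from station import ctrl, capture
def cast(c,uv,z):
    f=240/np.tan(np.radians(c["vertical_fov"]/2))
    Rm=np.array(c["rotation"]); Rm=R.from_euler("xyz",Rm).as_matrix() if Rm.size==3 else Rm
    d=Rm@np.array([(uv[0]-c["cx"])/f,(uv[1]-c["cy"])/f,1.]); o=np.array(c["xyz"])
    return o+d*(z-o[2])/d[2]
def blobs(mask,lo=60):
    n,l,s,ce=cv2.connectedComponentsWithStats(mask.astype(np.uint8))
    return [(ce[i],s[i,4],l==i) for i in range(1,n) if s[i,4]>lo]
def pale(p):
    h=cv2.cvtColor(p,cv2.COLOR_RGB2HSV); return (h[...,0]>10)&(h[...,0]<32)&(h[...,1]>40)&(h[...,1]<140)&(h[...,2]>110)
E
python3 - <<'E'
from h import *
for n,w in [("top",(170,150,340,330)),("scene",(260,160,450,290))]:
    c=capture(n); p=c["pixels"]; x0,y0,x1,y1=w
    roi=np.zeros(p.shape[:2],bool); roi[y0:y1,x0:x1]=1
    print(n)
    for ce,a,m in blobs(pale(p)&roi):
        pts=np.argwhere(m)[:,::-1]; W=np.array([cast(c,q,.1175)[:2] for q in pts])
        (cx,cy),(a1,a2),an=cv2.minAreaRect((W*1000).astype(np.float32))
        print(ce.round(),a,"xy",cast(c,ce,.1175)[:2].round(3),"rect",np.round([cx,cy,a1,a2,an]))
    h=cv2.cvtColor(p,cv2.COLOR_RGB2HSV)
    for ce,a,m in blobs((h[...,0]<12)&(h[...,1]>180)&(h[...,2]>70)&roi,15): print("orange",ce.round(),a,cast(c,ce,.112)[:2].round(3))
c=capture("top");p=c["pixels"]
# tray dark mask
dk=(p.max(2)<60); roi=np.zeros_like(dk); roi[150:325,175:335]=1
b=max(blobs(dk&roi),key=lambda t:t[1]); 
cnt=max(cv2.findContours(b[2].astype(np.uint8),0,2)[0],key=cv2.contourArea)
W=np.array([cast(c,q,.1)[:2] for q in cnt[:,0]])*1000
r=cv2.minAreaRect(W.astype(np.float32)); print("tray",r, cv2.boxPoints(r).round())
crop=cv2.resize(p[150:330,170:340],None,fx=4,fy=3.3,interpolation=2); cv2.imwrite("pics/crop0.png",cv2.resize(p[150:330,170:340],(680,600))[:,:,::-1])
for uv in [(178,167),(318,157),(328,310),(182,320)]: print(uv,cast(c,uv,.1)[:2].round(3))
for uv in [(308,152),(431,143),(450,311),(318,321)]: print("crate",uv,cast(c,uv,.075)[:2].round(3))
s=ctrl.read_state(); print(s["tool_pos"],R.from_euler("xyz",s["tool_rot"]).as_matrix().round(3))
E
```

```text
top
[285. 197.] 387 xy [0.632 0.081] rect [630.  79.  34.  86.  79.]
[211. 200.] 386 xy [0.623 0.248] rect [622. 247.  86.  34.   2.]
[290. 267.] 415 xy [0.474 0.065] rect [476.  63.  87.  34.  25.]
[219. 273.] 415 xy [0.458 0.223] rect [456. 221.  34.  86.  69.]
orange [271. 240.] 30 [0.533 0.11 ]
scene
[406. 182.] 72 xy [0.563 0.374] rect [564. 374.  51.  61.  39.]
[348. 190.] 231 xy [0.466 0.222] rect [465. 221.  40.  98.  63.]
[397. 213.] 284 xy [0.631 0.248] rect [630. 247.  46.  91.  69.]
[313. 218.] 298 xy [0.48  0.067] rect [480.  66.  90.  48.   4.]
[359. 245.] 310 xy [0.64 0.08] rect [639.  79.  42.  93.  69.]
tray ((548.1193237304688, 157.55455017089844), (362.63232421875, 331.81707763671875), 5.064512729644775) [[353. 307.]
 [382. -24.]
 [743.   8.]
 [714. 339.]]
(178, 167) [0.705 0.331]
(318, 157) [0.733 0.008]
(328, 310) [ 0.381 -0.019]
(182, 320) [0.355 0.303]
crate (308, 152) [0.753 0.032]
crate (431, 143) [ 0.78  -0.261]
crate (450, 311) [ 0.384 -0.296]
crate (318, 321) [0.357 0.003]
[ 0.2140409  -0.69230912  0.24174342] [[-0.     0.955  0.295]
 [ 0.001  0.295 -0.955]
 [-1.    -0.    -0.001]]
```

View pics/crop0.png

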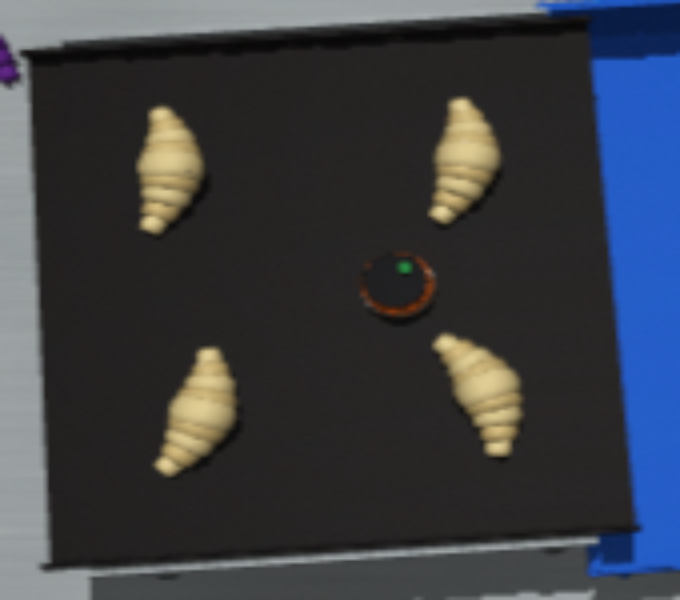

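```bash
cat >> h.py <<'E'
C=np.array([.544,.156]); YAW=np.radians(4.8)
ex=np.array([np.cos(YAW),np.sin(YAW)]); ey=np.array([-np.sin(YAW),np.cos(YAW)])
def to_tray(p): return np.array([(np.array(p)[:2]-C)@ex,(np.array(p)[:2]-C)@ey])
def where():
    s=ctrl.read_state(); M=R.from_euler("xyz",s["tool_rot"]).as_matrix()
    print("t",round(s["time"],2),"world",np.round(s["tool_pos"],3),"tray",to_tray(s["tool_pos"]).round(3),"jaw yaw",np.degrees(np.arctan2(M[1,2],M[0,2])).round(1),"down",M[2,0].round(4),"q",np.round(s["qpos"],2),"F",np.round(s["force"],1),"op",round(float(s["opening"]),2))
    return s,M
def need(x,y,z):
    s,M=where(); t=C+x*ex+y*ey; d=np.r_[t,z]-s["tool_pos"]; v=M.T@d/.15
    yaw=np.arctan2(M[1,2],M[0,2]); print("need shift",v.round(3),"turn",(-np.degrees(YAW-yaw)/45).round(3))
E
cat > n.py <<'E'
import sys; from h import *
need(*map(float,sys.argv[1:4]))
E
python3 n.py .08 -.01 .2
python3 -m inch '[[[0,0.25,-0.27],-0.15],[[0,0.5,-0.5],-0.3],[[0,0.7,-0.75],-0.4],[[0,0.9,-0.95],-0.4],[[0,0.9,-0.95],-0.4]]' 40 20
python3 n.py .08 -.01 .2
```

```text
t 0.25 world [ 0.214 -0.692  0.242] tray [-0.4   -0.818] jaw yaw -72.8 down -1.0 q [ 1.18  0.59  0.05  1.61 -0.03  0.94 -0.03] F [-0.   0.   0.6] op 1.0
need shift [ 0.283  4.279 -4.573] turn -1.725
time: 0.67
tool_pos: [0.3028, -0.5126, 0.2422]
tool_rot: [2.255, 1.568, 1.301]
force: [0.7, 0.2, -0.1]
opening: 0.471
t 0.67 world [ 0.303 -0.513  0.242] tray [-0.296 -0.646] jaw yaw -54.7 down -1.0 q [ 1.    0.43 -0.06  1.91  0.03  0.81 -0.02] F [ 0.7  0.2 -0.1] op 0.47
need shift [ 0.293  4.315 -2.376] turn -1.321
```

```bash
python3 -m inch '[[[0,0.25,-0.14],-0.15],[[0,0.5,-0.28],-0.3],[[0,0.75,-0.42],-0.45],[[0,1,-0.55],-0.5],[[0,1,-0.55],-0.5]]' | tail -2
python3 n.py .08 -.01 .2
```

```text
force: [-0.6, 0.7, -0.2]
opening: 0.465
t 1.08 world [ 0.38  -0.355  0.243] tray [-0.206 -0.495] jaw yaw -31.6 down -1.0 q [ 0.82  0.34 -0.2   2.06  0.09  0.75  0.02] F [-0.6  0.7 -0.2] op 0.47
need shift [ 0.301  3.733 -0.384] turn -0.809
```

```bash
python3 -m inch '[[[0,0.25,-0.03],-0.1],[[0,0.5,-0.05],-0.2],[[0,0.75,-0.08],-0.3],[[0,1,-0.1],-0.4],[[0,1,-0.1],-0.4]]' | tail -2
python3 n.py .08 -.01 .2
```

```text
force: [-0.2, -0.4, 0.9]
opening: 0.468
t 1.5 world [ 0.448 -0.22   0.243] tray [-0.127 -0.367] jaw yaw -13.5 down -1.0 q [ 0.62  0.32 -0.32  2.1   0.14  0.74 -0.02] F [-0.2 -0.4  0.9] op 0.47
need shift [0.3   2.692 0.562] turn -0.407
```

```bash
python3 -m inch '[[[0,0.25,0.05],-0.1],[[0,0.5,0.1],-0.2],[[0,0.75,0.15],-0.3],[[0,1,0.2],-0.4],[[0,1,0.2],-0.4]]' | tail -2
python3 n.py .08 -.01 .2
```

```text
force: [-0.1, -0.4, 0.2]
opening: 0.47
t 1.92 world [ 0.514 -0.082  0.243] tray [-0.05  -0.234] jaw yaw 4.4 down -1.0 q [ 0.41  0.36 -0.42  2.05  0.2   0.76 -0.06] F [-0.1 -0.4  0.2] op 0.47
need shift [0.302 1.499 0.853] turn -0.008
```

```bash
python3 -m inch '[[[0,0.25,0.15],0],[[0,0.5,0.3],0],[[0,0.75,0.45],0],[[0,1,0.6],0],[[0,1,0.6],0]]' | tail -1
python3 -m inch '[[[0,0.25,0.15],0],[[0,0.5,0.25],0],[[0.15,0.5,0.25],0],[[0.3,0.5,0.25],0],[[0.3,0.5,0.25],0],[[0.3,0.5,0.25],0]]' | tail -1
python3 n.py .08 -.01 .14
python3 - <<'E'
from h import *
s,M=where(); c=capture("wrist"); cv2.imwrite("pics/w1.png",c["pixels"][:,:,::-1]); print(c["T_tool_cam"].round(3) if hasattr(c["T_tool_cam"],"round") else c["T_tool_cam"])
E
```

```text
opening: 0.469
opening: 0.468
t 2.83 world [0.622 0.141 0.196] tray [ 0.076 -0.021] jaw yaw 3.6 down -1.0 q [-0.02  0.56 -0.4   1.84  0.29  0.8  -0.5 ] F [-0.1 -0.3 -0.1] op 0.47
need shift [0.373 0.076 0.025] turn -0.026
t 2.83 world [0.622 0.141 0.196] tray [ 0.076 -0.021] jaw yaw 3.6 down -1.0 q [-0.02  0.56 -0.4   1.84  0.29  0.8  -0.5 ] F [-0.1 -0.3 -0.1] op 0.47
[[ 0.001 -0.314  0.95  -0.132]
 [-0.001 -0.95  -0.314  0.079]
 [ 1.    -0.    -0.001 -0.002]
 [ 0.     0.     0.     1.   ]]
```

View pics/w1.png

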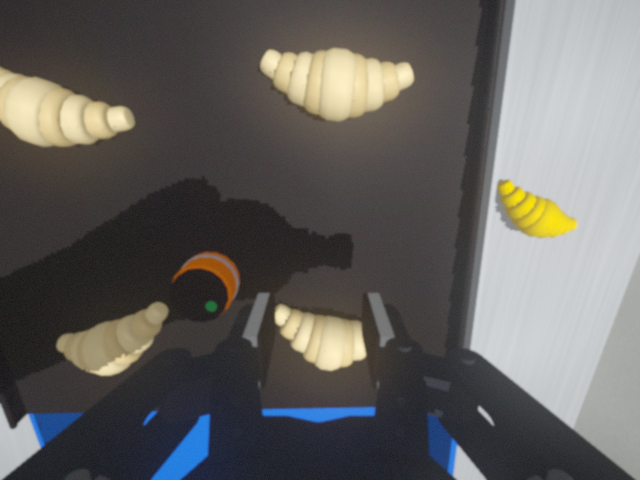

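```bash
python3 -m inch '[[[0,0.1,0.03],-0.02],[[0.15,0.1,0.03],-0.02],[[0.3,0.1,0.03],-0.02],[[0.4,0.1,0.03],-0.02],[[0.47,0.1,0.03],-0.02],[[0.47,0.1,0.03],-0.02]]' | tail -2
python3 - <<'E'
from h import *
s,M=where(); c=capture("wrist"); cv2.imwrite("pics/w2.png",c["pixels"][:,:,::-1])
c=capture("scene"); cv2.imwrite("pics/s2.png",cv2.resize(c["pixels"][140:320,230:450],(733,600))[:,:,::-1])
E
```

```text
force: [0.1, 0.1, 0.0]
opening: 0.468
t 3.38 world [0.626 0.158 0.126] tray [ 0.082 -0.005] jaw yaw 4.6 down -1.0 q [-0.07  0.66 -0.36  1.86  0.35  0.69 -0.55] F [0.1 0.1 0. ] op 0.47
```

View pics/w2.png

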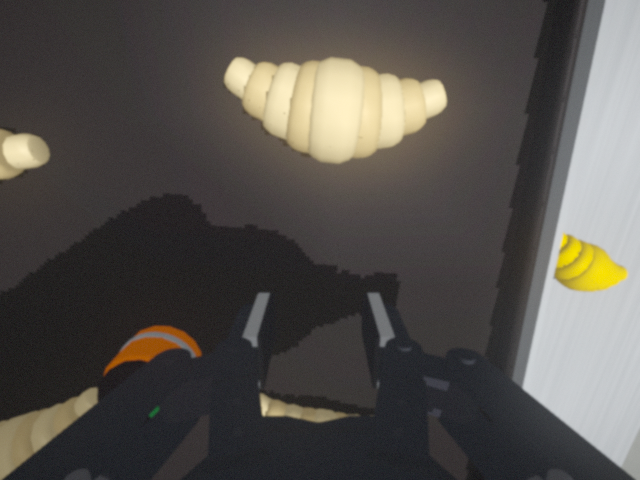

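View pics/s2.png

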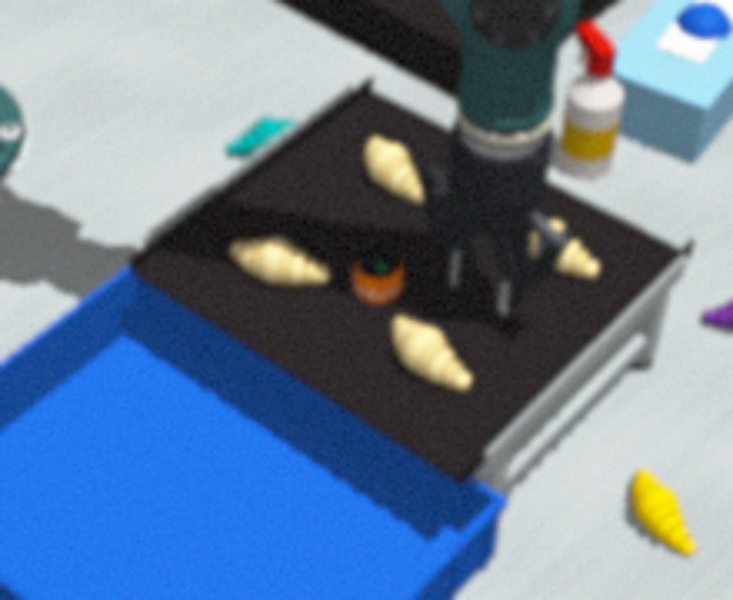

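```bash
python3 -m inch '[[[0.03,0,0],0],[[0.05,0,0],0],[[0.05,-0.08,0],0],[[0.05,-0.16,0],0],[[0.05,-0.24,0],0],[[0.05,-0.3,0],0],[[0.05,-0.36,0],0],[[0.05,-0.42,0],0],[[0.05,-0.5,0],0],[[0.05,-0.58,0],0],[[0.05,-0.66,0],0],[[0.05,-0.72,0],0]]' | tail -2
python3 - <<'E'
from h import *
s,M=where(); c=capture("top"); cv2.imwrite("pics/t3.png",cv2.resize(c["pixels"][130:340,160:440],(800,600))[:,:,::-1])
c=capture("scene"); cv2.imwrite("pics/s3.png",cv2.resize(c["pixels"][140:320,230:450],(733,600))[:,:,::-1])
E
```

```text
force: [0.5, 0.4, -0.5]
opening: 0.472
t 4.48 world [0.635 0.048 0.119] tray [ 0.082 -0.115] jaw yaw 4.5 down -1.0 q [ 0.1   0.66 -0.37  1.89  0.36  0.66 -0.4 ] F [ 0.5  0.4 -0.5] op 0.47
```

View pics/s3.png

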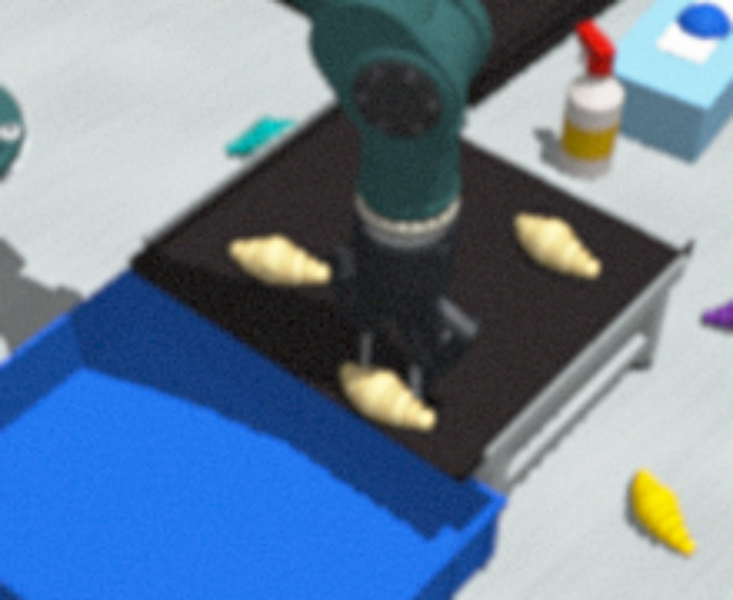

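View pics/t3.png

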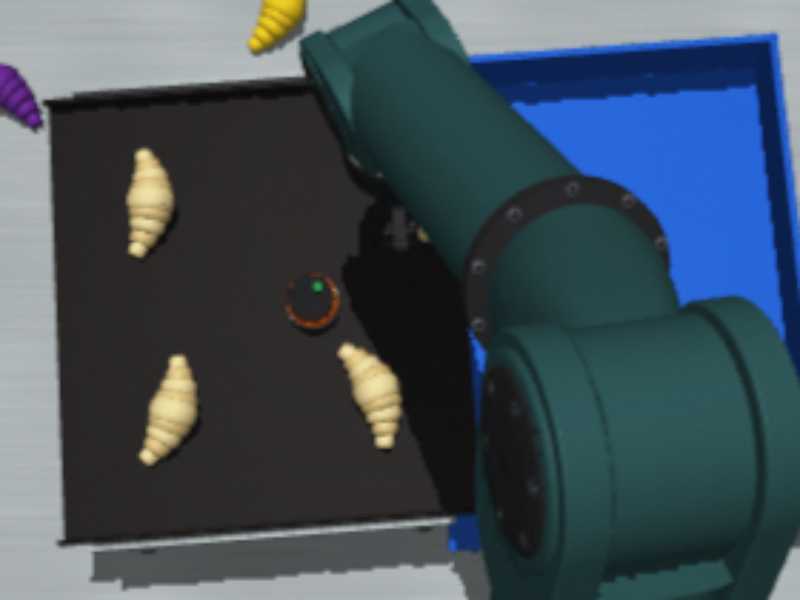

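The scene view shows A being pushed squarely, now at about (390,400) in the crop near the edge. The other three and the logger haven't moved.

```bash
python3 -m inch '[[[0,-0.06,0],0],[[0,-0.12,0],0],[[0,-0.18,0],0],[[0,-0.24,0],0],[[0,-0.3,0],0],[[0,-0.36,0],0],[[0,-0.4,0],0],[[0,-0.4,0],0],[[0,-0.4,0],0]]' | tail -2
python3 - <<'E'
from h import *
s,M=where(); 
c=capture("scene"); cv2.imwrite("pics/s4.png",cv2.resize(c["pixels"][140:390,170:450],(672,600))[:,:,::-1])
E
```

```text
force: [0.6, -0.9, -0.3]
opening: 0.469
t 5.33 world [ 0.64  -0.01   0.119] tray [ 0.081 -0.174] jaw yaw 4.5 down -1.0 q [ 0.2   0.66 -0.37  1.88  0.37  0.67 -0.31] F [ 0.6 -0.9 -0.3] op 0.47
```

View pics/s4.png

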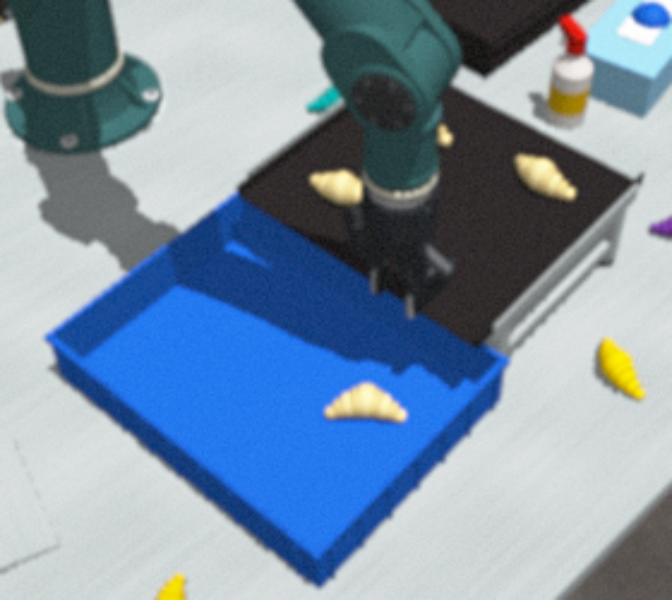

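```bash
python3 -m inch '[[[-0.2,0,0],0],[[-0.4,0.05,-0.05],0],[[-0.47,0.25,-0.2],0],[[-0.47,0.4,-0.35],0],[[-0.47,0.6,-0.55],0],[[-0.47,0.8,-0.75],0],[[-0.47,1,-0.95],0],[[-0.47,1,-0.95],0],[[-0.47,1,-0.95],0]]' | tail -2
python3 n.py -.082 0 .125
```

```text
force: [0.5, 1.1, 0.5]
opening: 0.469
t 6.13 world [0.483 0.132 0.19 ] tray [-0.063 -0.019] jaw yaw 5.0 down -1.0 q [-0.01  0.42 -0.45  2.14  0.3   0.64 -0.58] F [0.5 1.1 0.5] op 0.47
need shift [ 0.435  0.128 -0.126] turn 0.005
```

```bash
python3 -m inch '[[[0,0.13,-0.13],0],[[0,0.13,-0.13],0],[[0.15,0.13,-0.13],0],[[0.3,0.13,-0.13],0],[[0.43,0.13,-0.13],0],[[0.43,0.13,-0.13],0]]' | tail -2
python3 - <<'E'
from h import *
s,M=where(); c=capture("wrist"); cv2.imwrite("pics/w5.png",c["pixels"][:,:,::-1])
c=capture("scene"); cv2.imwrite("pics/s5.png",cv2.resize(c["pixels"][140:320,230:450],(733,600))[:,:,::-1])
E
```

```text
force: [0.3, 0.5, -0.3]
opening: 0.468
t 6.63 world [0.464 0.145 0.123] tray [-0.081 -0.004] jaw yaw 4.5 down -1.0 q [-0.12  0.51 -0.37  2.21  0.39  0.48 -0.72] F [ 0.3  0.5 -0.3] op 0.47
```

View pics/w5.png

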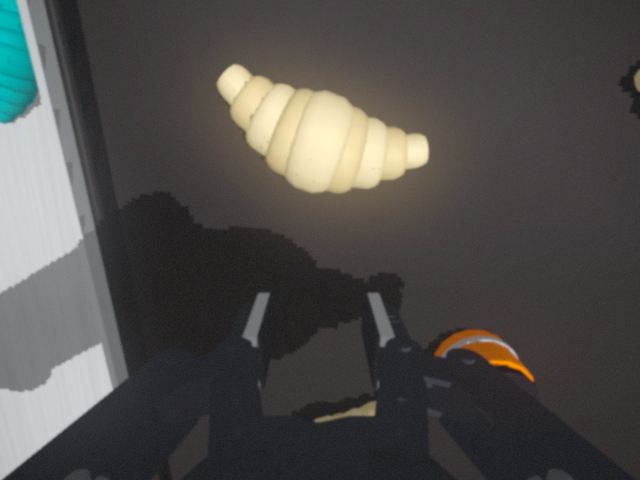

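View pics/s5.png

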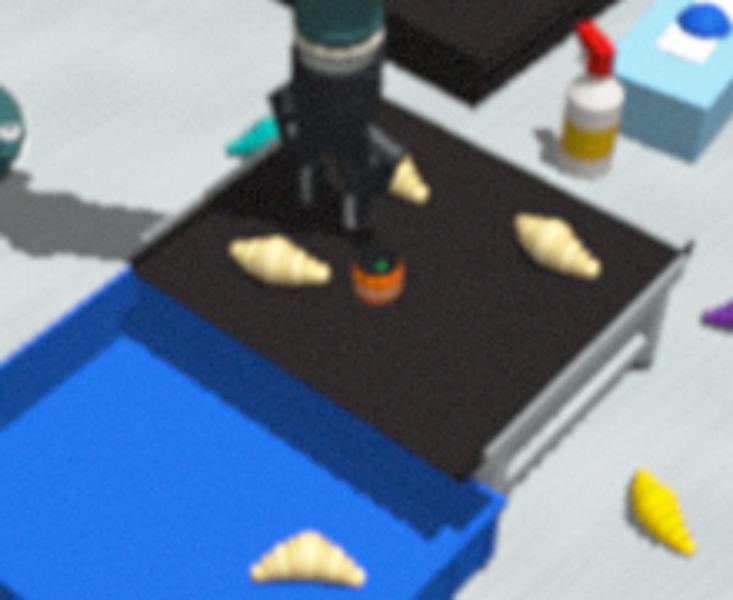

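The fingers are on the tray between C and D, clear of the logger, which is at about (490,355) in the wrist view. I'm pushing C next.

```bash
python3 -m inch '[[[0.03,0,0],0],[[0.03,-0.08,0],0],[[0.03,-0.14,0],0],[[0.03,-0.2,0],0],[[0.03,-0.26,0],0],[[0.03,-0.32,0],0],[[0.03,-0.38,0],0],[[0.03,-0.44,0],0],[[0.03,-0.5,0],0],[[0.03,-0.58,0],0],[[0.03,-0.66,0],0],[[0.03,-0.72,0],0]]' | tail -2
python3 - <<'E'
from h import *
s,M=where(); 
c=capture("scene"); cv2.imwrite("pics/s6.png",cv2.resize(c["pixels"][140:320,230:450],(733,600))[:,:,::-1])
E
```

```text
force: [-0.1, 1.1, 0.1]
opening: 0.469
t 7.73 world [0.473 0.037 0.121] tray [-0.081 -0.112] jaw yaw 4.5 down -1.0 q [ 0.11  0.51 -0.38  2.24  0.42  0.46 -0.52] F [-0.1  1.1  0.1] op 0.47
```

View pics/s6.png

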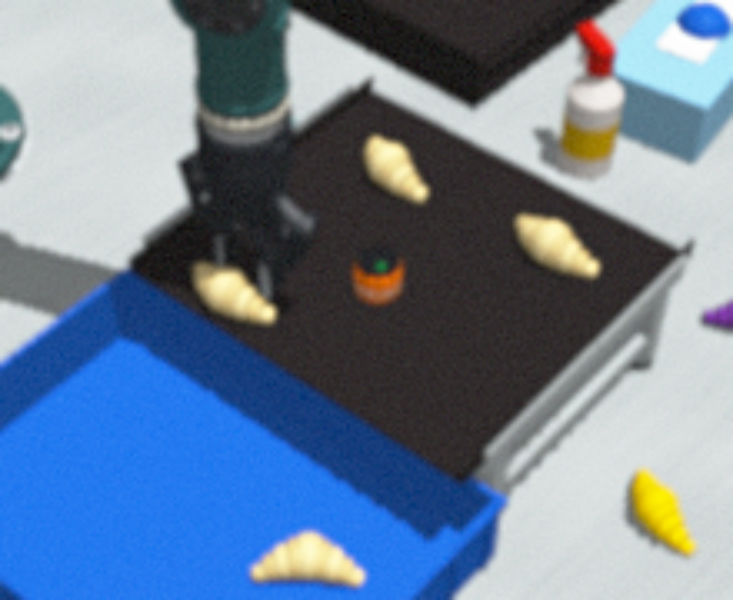

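```bash
python3 -m inch '[[[0,-0.06,0],0],[[0,-0.12,0],0],[[0,-0.18,0],0],[[0,-0.24,0],0],[[0,-0.3,0],0],[[0,-0.36,0],0],[[0,-0.4,0],0],[[0,-0.4,0],0],[[0,-0.4,0],0]]' | tail -2
python3 - <<'E'
from h import *
s,M=where(); 
c=capture("scene"); cv2.imwrite("pics/s7.png",cv2.resize(c["pixels"][140:390,170:450],(672,600))[:,:,::-1])
E
```

```text
force: [0.0, 0.2, -0.7]
opening: 0.468
t 8.53 world [ 0.478 -0.021  0.121] tray [-0.081 -0.171] jaw yaw 4.5 down -1.0 q [ 0.24  0.51 -0.39  2.23  0.43  0.46 -0.4 ] F [ 0.   0.2 -0.7] op 0.47
```

View pics/s7.png

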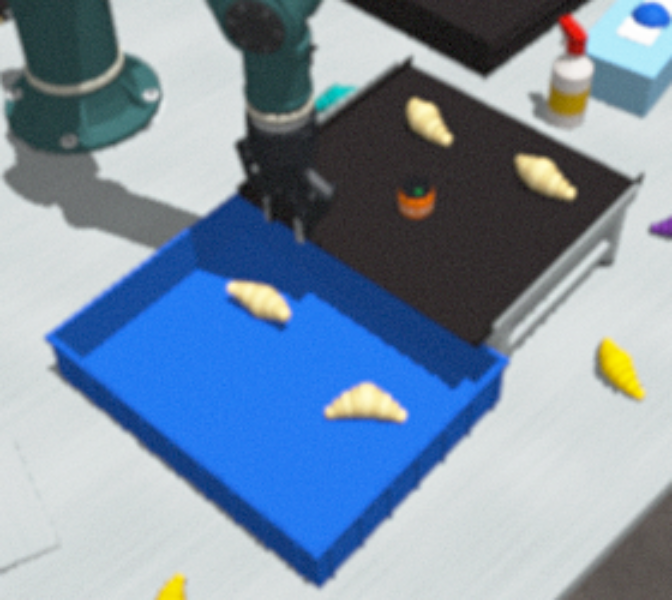

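```bash
python3 -m inch '[[[-0.2,0,0],0],[[-0.4,0.05,0],0],[[-0.45,0.25,0],0],[[-0.45,0.45,0],0],[[-0.45,0.7,0],0],[[-0.45,0.95,0],0],[[-0.45,1,0],0],[[-0.45,1,0],0]]' | tail -1
python3 -m inch '[[[0,0.25,0],0],[[0,0.5,0],0],[[0,0.75,0],0],[[0,1,0],0],[[0,1,0],0],[[0,1,0],0]]' | tail -1
python3 n.py -.081 .14 .125
```

```text
opening: 0.469
opening: 0.469
t 9.75 world [0.454 0.28  0.188] tray [-0.08   0.131] jaw yaw 4.8 down -1.0 q [-0.27  0.47 -0.49  2.07  0.34  0.68 -0.9 ] F [ 0.4  0.  -0.3] op 0.47
need shift [ 0.421  0.062 -0.008] turn -0.0
```

```bash
python3 -m inch '[[[0,0.06,0],0],[[0.15,0.06,0],0],[[0.3,0.06,0],0],[[0.42,0.06,0],0],[[0.42,0.06,0],0]]' | tail -2
python3 - <<'E'
from h import *
s,M=where(); c=capture("top"); cv2.imwrite("pics/t8.png",cv2.resize(c["pixels"][130:340,160:440],(800,600))[:,:,::-1])
c=capture("scene"); cv2.imwrite("pics/s8.png",cv2.resize(c["pixels"][140:320,230:450],(733,600))[:,:,::-1])
E
```

```text
force: [0.2, -0.1, 0.8]
opening: 0.467
t 10.17 world [0.452 0.283 0.122] tray [-0.081  0.134] jaw yaw 4.4 down -1.0 q [-0.34  0.56 -0.42  2.11  0.42  0.56 -0.99] F [ 0.2 -0.1  0.8] op 0.47
```

View pics/t8.png

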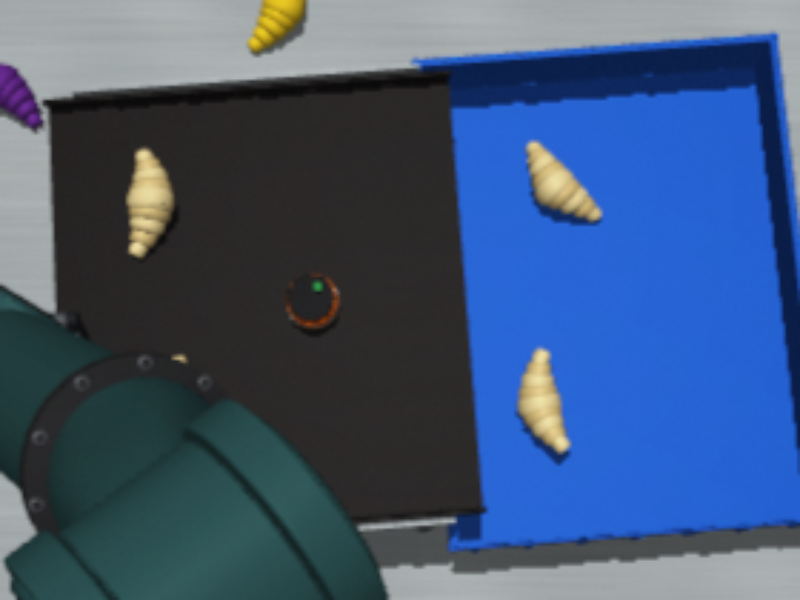

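View pics/s8.png

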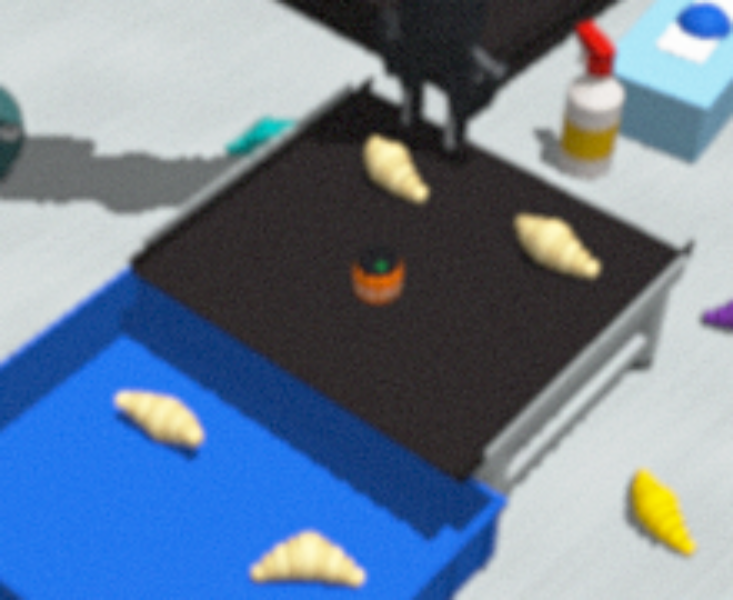

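C and A are in the crate and the logger hasn't moved. The fingers stand behind D, so I'm pushing D with a slight outward drift to keep it away from the logger.

```bash
python3 -m inch '[[[0.02,-0.06,0],0],[[0.02,-0.12,0],0],[[0.02,-0.18,0],0],[[0.02,-0.24,0],0],[[0.02,-0.3,-0.01],0],[[0.02,-0.36,-0.02],0],[[0.02,-0.42,-0.03],0],[[0.02,-0.48,-0.04],0],[[0.02,-0.56,-0.05],0],[[0.02,-0.64,-0.06],0],[[0.02,-0.72,-0.07],0],[[0.02,-0.8,-0.07],0]]' | tail -2
python3 - <<'E'
from h import *
s,M=where(); c=capture("wrist"); cv2.imwrite("pics/w9.png",c["pixels"][:,:,::-1])
c=capture("scene"); cv2.imwrite("pics/s9.png",cv2.resize(c["pixels"][140:320,230:450],(733,600))[:,:,::-1])
E
```

```text
force: [0.9, 0.7, -0.2]
opening: 0.472
t 11.27 world [0.452 0.165 0.122] tray [-0.091  0.017] jaw yaw 4.6 down -1.0 q [-0.13  0.52 -0.42  2.23  0.45  0.48 -0.82] F [ 0.9  0.7 -0.2] op 0.47
```

View pics/s9.png

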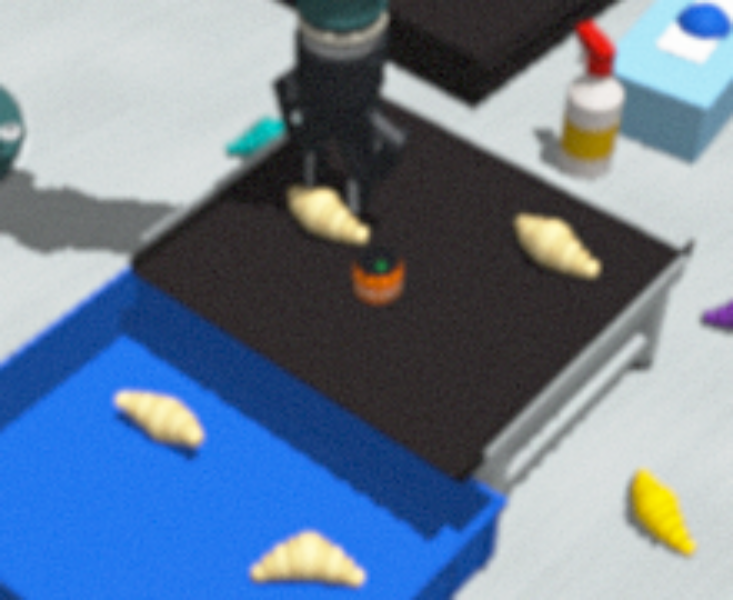

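View pics/w9.png

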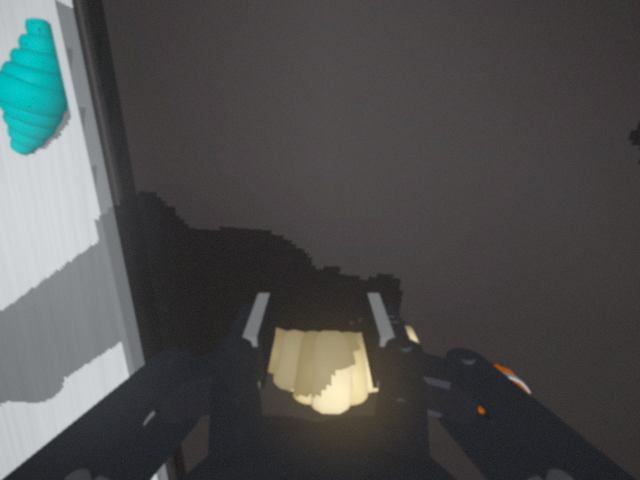

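Run:
```python
from h import *
c=capture("scene");p=c["pixels"]; roi=np.zeros(p.shape[:2],bool); roi[185:225,300:350]=1
for ce,a,m in blobs(pale(p)&roi):
    W=np.array([to_tray(cast(c,q,.1175)) for q in np.argwhere(m)[:,::-1]]); print(a,W.mean(0).round(3),W.min(0).round(3),W.max(0).round(3))
h=cv2.cvtColor(p,cv2.COLOR_RGB2HSV); roi=np.zeros(p.shape[:2],bool); roi[200:240,320:370]=1
for ce,a,m in blobs((h[...,0]<12)&(h[...,1]>150)&(h[...,2]>70)&roi,15):
    W=np.array([to_tray(cast(c,q,.112)) for q in np.argwhere(m)[:,::-1]]); print("log",a,W.mean(0).round(3),W.min(0).round(3),W.max(0).round(3))
```

```text
250 [-0.077 -0.013] [-0.121 -0.036] [-0.032  0.013]
log 18 [-0.    -0.033] [-0.017 -0.045] [ 0.014 -0.016]
```

```bash
python3 -m inch '[[[0,-0.05,-0.01],0],[[0,-0.1,-0.02],0],[[0,-0.16,-0.03],0],[[0,-0.22,-0.04],0],[[0,-0.28,-0.04],0],[[0,-0.34,-0.04],0]]' | tail -2
python3 - <<'E'
from h import *
s,M=where(); 
c=capture("scene");p=c["pixels"]; cv2.imwrite("pics/s10.png",cv2.resize(c["pixels"][140:320,230:450],(733,600))[:,:,::-1])
roi=np.zeros(p.shape[:2],bool); roi[185:255,280:350]=1
for ce,a,m in blobs(pale(p)&roi):
    W=np.array([to_tray(cast(c,q,.1175)) for q in np.argwhere(m)[:,::-1]]); print(a,W.mean(0).round(3),W.min(0).round(3),W.max(0).round(3))
E
```

```text
force: [0.6, -0.1, 0.3]
opening: 0.465
t 11.92 world [0.45  0.114 0.122] tray [-0.097 -0.034] jaw yaw 4.6 down -1.0 q [-0.02  0.5  -0.42  2.26  0.46  0.46 -0.74] F [ 0.6 -0.1  0.3] op 0.47
258 [-0.083 -0.06 ] [-0.128 -0.083] [-0.036 -0.034]
```

View pics/s10.png

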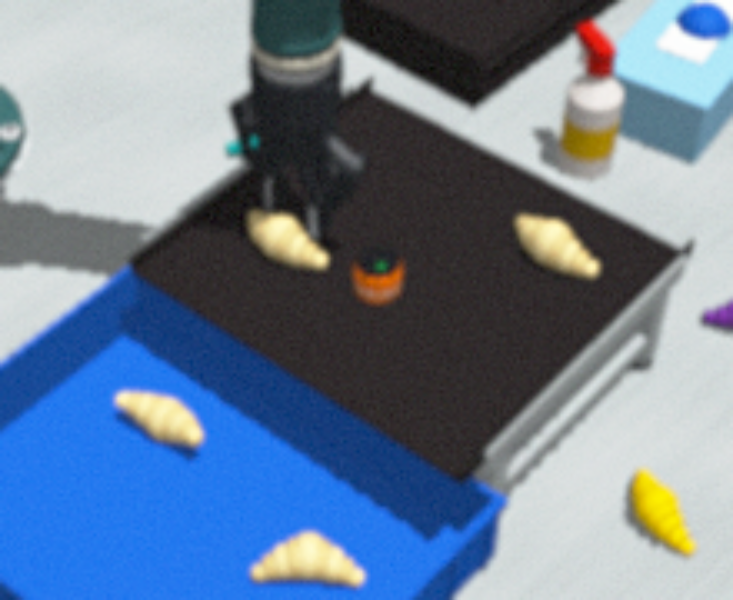

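```bash
python3 -m inch '[[[0,-0.07,0],0],[[0,-0.14,0],0],[[0,-0.21,0],0],[[0,-0.28,0],0],[[0,-0.35,0],0],[[0,-0.42,0],0],[[0,-0.49,0],0],[[0,-0.55,0],0],[[0,-0.61,0],0],[[0,-0.66,0],0],[[0,-0.71,0],0],[[0,-0.76,0],0],[[0,-0.81,0],0],[[0,-0.86,0],0],[[0,-0.91,0],0],[[0,-0.91,0],0],[[0,-0.91,0],0]]' | tail -2
python3 - <<'E'
from h import *
s,M=where(); 
c=capture("scene");p=c["pixels"]; cv2.imwrite("pics/s11.png",cv2.resize(c["pixels"][140:390,170:450],(672,600))[:,:,::-1])
E
```

```text
force: [-0.3, 0.1, -0.4]
opening: 0.468
t 13.38 world [ 0.461 -0.021  0.122] tray [-0.097 -0.17 ] jaw yaw 4.5 down -1.0 q [ 0.29  0.5  -0.44  2.27  0.48  0.46 -0.47] F [-0.3  0.1 -0.4] op 0.47
```

View pics/s11.png

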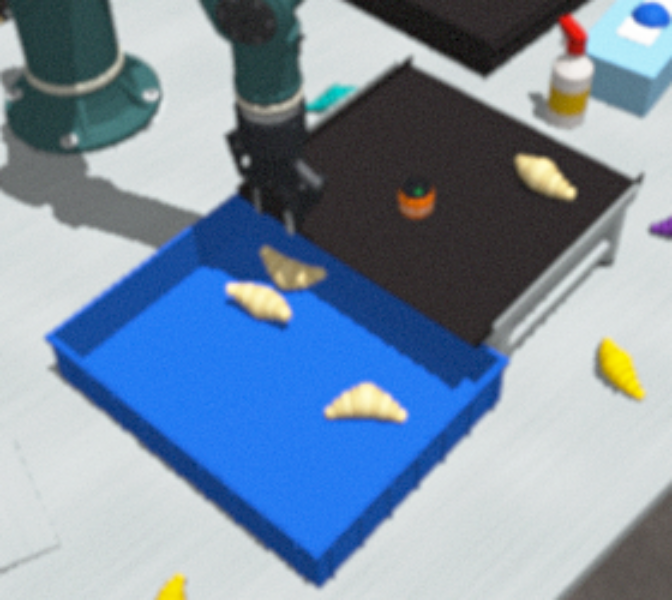

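```bash
python3 -m inch '[[[-0.2,0,0],0],[[-0.4,0.05,0],0],[[-0.45,0.25,0.15],0],[[-0.45,0.45,0.3],0],[[-0.45,0.65,0.5],0],[[-0.45,0.85,0.65],0],[[-0.45,1,0.8],0],[[-0.45,1,0.8],0]]' | tail -1
python3 -m inch '[[[0,0.2,0.1],0],[[0,0.4,0.2],0],[[0,0.6,0.3],0],[[0,0.8,0.4],0],[[0,1,0.43],0],[[0,1,0.43],0],[[0,1,0.43],0]]' | tail -1
python3 n.py .088 .148 .122
```

```text
opening: 0.467
opening: 0.466
t 14.68 world [0.62  0.297 0.19 ] tray [0.087 0.134] jaw yaw 4.9 down -1.0 q [-0.18  0.65 -0.51  1.72  0.39  0.87 -0.77] F [-0.4 -1.6 -0.2] op 0.47
need shift [0.451 0.093 0.005] turn 0.002
```

```bash
python3 -m inch '[[[0,0.08,0],0],[[0.15,0.08,0],0],[[0.3,0.08,0],0],[[0.44,0.08,0],0],[[0.44,0.08,0],0],[[0.44,0.08,0],0]]' | tail -2
python3 - <<'E'
from h import *
s,M=where(); 
c=capture("scene");p=c["pixels"]; cv2.imwrite("pics/s12.png",cv2.resize(c["pixels"][140:390,170:450],(672,600))[:,:,::-1])
E
```

```text
force: [0.2, 0.6, 0.7]
opening: 0.47
t 15.18 world [0.62  0.303 0.123] tray [0.088 0.14 ] jaw yaw 4.5 down -1.0 q [-0.22  0.73 -0.47  1.75  0.44  0.77 -0.83] F [0.2 0.6 0.7] op 0.47
```

View pics/s12.png

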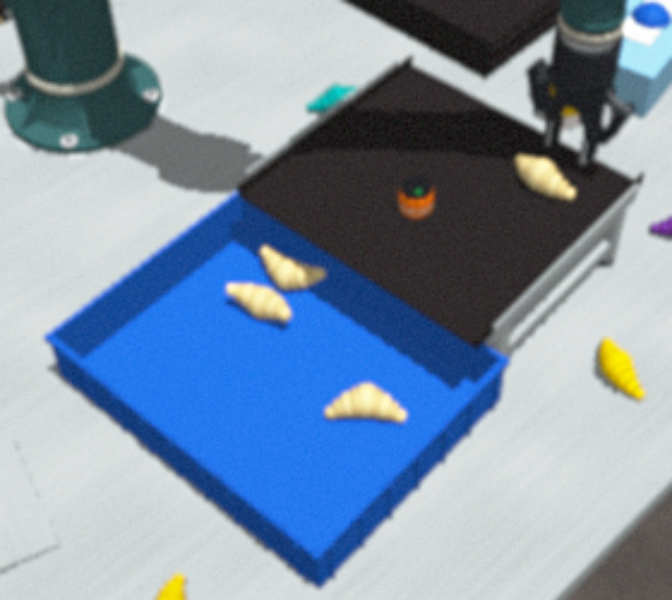

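The fingers are behind B, at crop (545,178). The view shows D and C lying in the crate. I'm pushing B.

```bash
python3 -m inch '[[[0.01,-0.06,0],0],[[0.02,-0.12,0],0],[[0.02,-0.18,0],0],[[0.02,-0.24,0],0],[[0.02,-0.3,0],0],[[0.02,-0.36,0],0],[[0.02,-0.42,0],0],[[0.02,-0.49,0],0],[[0.02,-0.56,0],0],[[0.02,-0.63,0],0],[[0.02,-0.7,0],0],[[0.02,-0.77,0],0],[[0.02,-0.84,0],0]]' | tail -2
python3 - <<'E'
from h import *
s,M=where(); 
c=capture("scene");p=c["pixels"]; cv2.imwrite("pics/s13.png",cv2.resize(c["pixels"][140:320,230:450],(733,600))[:,:,::-1])
E
```

```text
force: [0.4, -0.3, -0.3]
opening: 0.472
t 16.32 world [0.63  0.178 0.121] tray [0.088 0.015] jaw yaw 4.6 down -1.0 q [-0.02  0.69 -0.48  1.84  0.46  0.72 -0.68] F [ 0.4 -0.3 -0.3] op 0.47
```

View pics/s13.png

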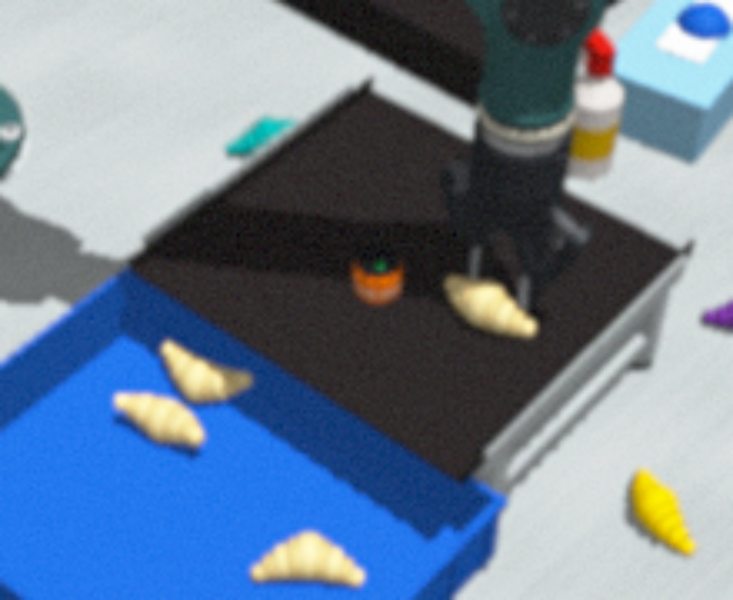

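```bash
python3 -m inch '[[[0,-0.07,0],0],[[0,-0.14,0],0],[[0,-0.21,0],0],[[0,-0.28,0],0],[[0,-0.35,0],0],[[0,-0.42,0],0],[[0,-0.49,0],0],[[0,-0.56,0],0],[[0,-0.63,0],0],[[0,-0.7,0],0],[[0,-0.77,0],0],[[0,-0.84,0],0]]' | tail -2
python3 - <<'E'
from h import *
s,M=where(); 
c=capture("scene");p=c["pixels"]; cv2.imwrite("pics/s14.png",cv2.resize(c["pixels"][140:320,230:450],(733,600))[:,:,::-1])
E
```

```text
force: [0.5, -1.1, -0.2]
opening: 0.472
t 17.37 world [0.641 0.053 0.121] tray [ 0.088 -0.111] jaw yaw 4.6 down -1.0 q [ 0.18  0.68 -0.49  1.87  0.47  0.71 -0.5 ] F [ 0.5 -1.1 -0.2] op 0.47
```

View pics/s14.png

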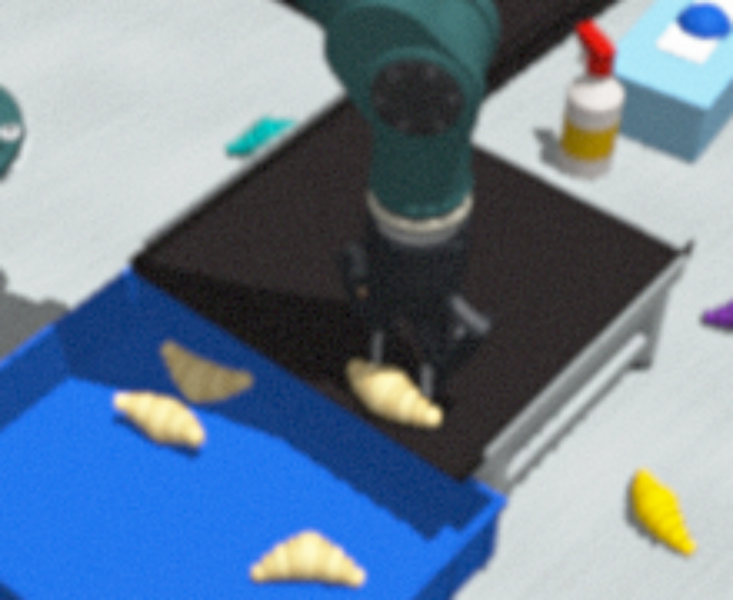

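Next I'll finish the push, then lift and back the arm up clear of everything.

```bash
python3 -m inch '[[[0,-0.06,0],0],[[0,-0.12,0],0],[[0,-0.18,0],0],[[0,-0.24,0],0],[[0,-0.3,0],0],[[0,-0.36,0],0],[[0,-0.4,0],0],[[0,-0.4,0],0],[[0,-0.4,0],0]]' | tail -2
python3 -m inch '[[[-0.2,0,0],0],[[-0.4,0,0],0],[[-0.6,0,0],0],[[-0.8,0,0],0],[[-0.9,0,0],0],[[-0.9,0,0],0]]' | tail -2
python3 - <<'E'
from h import *
s,M=where(); 
c=capture("scene");p=c["pixels"]; cv2.imwrite("pics/s15.png",cv2.resize(c["pixels"][140:390,170:450],(672,600))[:,:,::-1])
E
```

```text
force: [-0.4, 0.3, 1.0]
opening: 0.47
force: [0.2, -0.5, 0.1]
opening: 0.47
t 18.67 world [ 0.648 -0.004  0.261] tray [ 0.09  -0.168] jaw yaw 4.7 down -1.0 q [ 0.34  0.53 -0.58  1.76  0.35  0.95 -0.31] F [ 0.2 -0.5  0.1] op 0.47
```

View pics/s15.png

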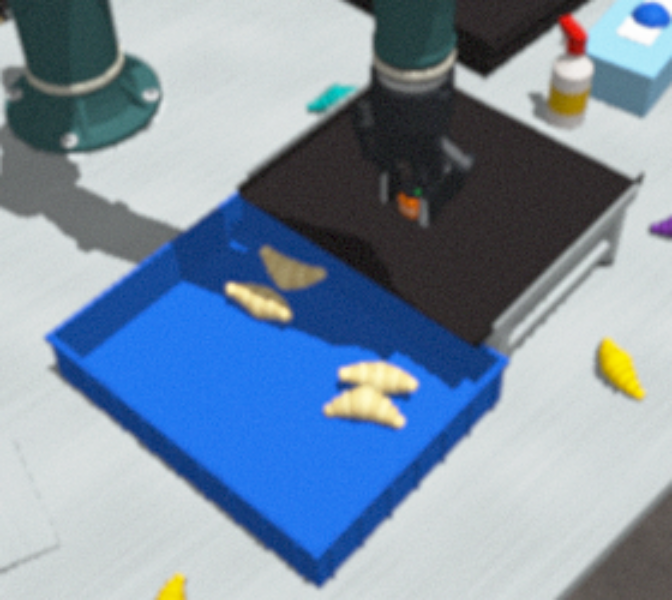

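```bash
python3 -m inch '[[[0,0.25,0],0],[[0,0.5,0],0],[[0,0.75,0],0],[[0,1,0],0],[[0,1,0],0],[[0,1,0],0]]' | tail -1
python3 -m inch '[[[0,0.25,0],0],[[0,0.5,0],0],[[0,0.75,0],0],[[0,1,0],0],[[0,1,0],0],[[0,1,0],0],[[0,1,0],0],[[0,1,0],0]]' | tail -1
python3 - <<'E'
from h import *
s,M=where()
cc=C-.287*ey
tops=[]
for n,roi0 in [("top",(330,140,450,320)),("scene",(190,235,380,380))]:
    for k in range(2):
        c=capture(n);p=c["pixels"]; x0,y0,x1,y1=roi0; h=cv2.cvtColor(p,cv2.COLOR_RGB2HSV)
        roi=np.zeros(p.shape[:2],bool); roi[y0:y1,x0:x1]=1
        m=roi&((h[...,0]<40)&(h[...,1]>30)&(h[...,2]>60))
        for ce,a,mm in blobs(m,40):
            w=cast(c,ce,.022)[:2]; print(n,k,ce.round(1),a,"crate xy",((w-cc)@ex).round(3),((w-cc)@ey).round(3))
    cv2.imwrite(f"pics/{n}16.png",(cv2.resize(p[130:340,160:440],(800,600)) if n=="top" else p)[:,:,::-1])
E
```

```text
opening: 0.469
opening: 0.471
t 19.88 world [0.622 0.29  0.254] tray [0.089 0.127] jaw yaw 4.4 down -1.0 q [-0.12  0.59 -0.58  1.67  0.37  1.   -0.76] F [-0.1 -0.8 -0.3] op 0.47
top 0 [348.5 196.3] 678 crate xy 0.097 0.054
top 0 [350.5 266.9] 220 crate xy -0.076 0.063
top 1 [348.5 196.2] 678 crate xy 0.097 0.054
top 1 [350.5 266.7] 216 crate xy -0.075 0.063
scene 0 [289.9 252.2] 240 crate xy -0.094 0.125
scene 0 [278.2 265.1] 227 crate xy -0.086 0.067
scene 0 [324.5 303.4] 578 crate xy 0.1 0.054
scene 1 [289.9 252.1] 242 crate xy -0.095 0.125
scene 1 [278.2 265.1] 228 crate xy -0.086 0.067
scene 1 [324.5 303.4] 578 crate xy 0.1 0.053
```

View pics/top16.png

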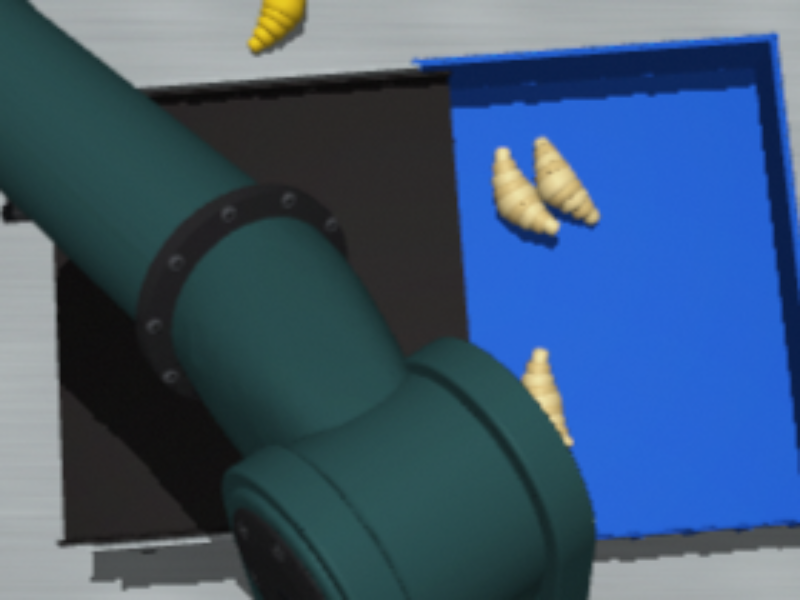

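View pics/scene16.png

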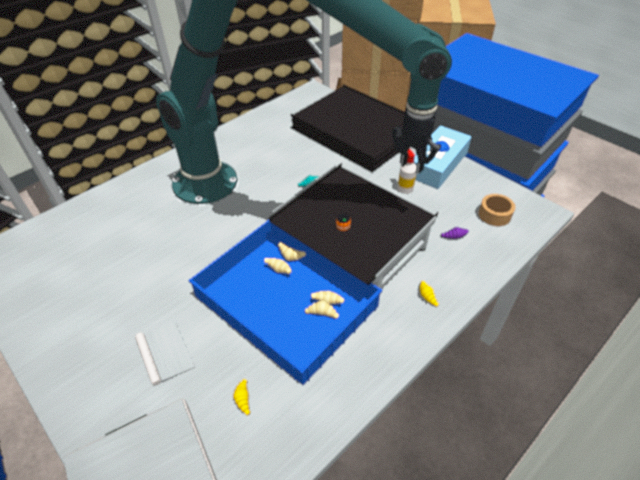

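Run:
```python
from h import *
a=cv2.imread("pics/scene0.png").astype(int); b=cv2.imread("pics/scene16.png").astype(int)
for n,(x0,y0,x1,y1) in dict(logger=(330,212,358,234),scraper=(130,320,200,390),sprayer=(396,160,418,194)).items():
    print(n,np.abs(a-b)[y0:y1,x0:x1].mean().round(2))
from station import ticket
print(ticket.hand_in())
```

```text
logger 4.39
scraper 4.01
sprayer 10.93
the job is handed in; nothing more can be done
None
```

All four croissants are in the blue crate, and I handed the job in at about 20 s of the 62 s allowed. No verdict was reported.

**What I did:** I set the fingers 40 mm apart and pushed each croissant along its lane and off the end over the crate, the front two first. I slid the near rear one slightly outward so it would pass the logger. The wrist force readings I took never rose above about 2 N.

**Croissants:** The last top and scene pictures show all four in the crate and not moving from one picture to the next. They measured at about (-0.09, 0.125), (-0.08, 0.065) and a close pair around (0.10, 0.054) in the crate frame. All of these are within the limits. The first lies under the tray's overhang, on its edge or leaning, and only the scene camera could see it. I did not measure heights directly; they follow from the croissants lying in the crate, where even one stacked on another would stay below 70 mm.

**Logger, scraper and sprayer:** The logger and scraper look the same as in the first picture, with image differences of about 4 grey levels. The sprayer's patch differed more, at 11 levels. The raised gripper was overlapping it in that view; I saw it upright in the same place, with the fingers about 100 mm above it, but did not re-measure its position.

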